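# Reset the throttle valve of a vacuum carving cradle

### The job

Swing the valve's lever clockwise until you feel the valve come up against its worn seat, and press it firmly onto the seat with a steady push of about 15 N for a second (never over 25 N). Then turn the lever back anticlockwise until the pointer lines up with the raised index tab on the edge of the dial, and leave it there. The lever has play on its stem, so go by the pointer; leave the tab, the block plane, the wood offcut and the jar where they are.

Things in the scene. Friction and masses are not known exactly. Their poses are not given: they have to be found in the camera images.
- manifold: Fixed vacuum manifold: plywood board 200 x 260 x 18 mm, on it an aluminium block (70 x 170 mm), a brass valve in its middle and a pale metal dial disc (radius 80 mm, top at z = 89 mm). A gauge 63 mm high stands at local (68, 95) mm. Origin: underside of the board, on the valve's vertical turning axis; z up. Its position and yaw vary.
- stem: Steel valve stem with its pointer, turning about the valve's vertical axis; origin on that axis at the board's underside, x axis along the pointer. Opens anticlockwise seen from above, by 1.75 rad. Shut: pointer within 0.2 rad of the scale's first (clockwise end) tick, which lies at -0.9 rad from the manifold's +x; the seat is worn, so just where is only felt. Takes about 3 N at the knob.
- seat (a joint): Squeeze of the valve's springy rubber seat, rad: 0 unloaded, -0.004 for each newton pushed clockwise at the knob once the stem is against the seat (about -0.06 at 15 N). The pointer gives by the same angle. In plain turning it stays within 0.02 of 0.
- pointer_tip (a point): Tip of the dark steel pointer fixed to the stem, 69 mm from the axis and 96 mm above the table, just over the dial. The point's x axis runs along the pointer, away from the axis.
- index_tip (a point): Inner top edge of the raised steel index tab (5 mm wide, 22 mm long radially, top at z = 112 mm) on the dial's rim, 77 mm from the axis, 105 mm above the table. The point's x axis points radially outward through the tab. The tab turns about the valve's axis if pushed; its place on the dial (0.55 to 1.05 rad from the first tick) varies.
- knob_centre (a point): Centre of the turned wooden mushroom knob at the lever's end: round, 84 mm across, z = 112 to 154 mm (full width from 120 to 142 mm), 120 mm from the valve axis, 131 mm above the table. The lever, a flat steel bar 22 mm wide, points away from the pointer, towards the robot's side. The point's x axis points from the knob to the axis.
- lever (a joint): Free play of the lever on the stem, rad, -0.15 to 0.15; 0 = lever in one line with the pointer, on the other side of the axis, positive anticlockwise. In closing the lever runs 0.15 rad clockwise of that before the stem follows, in opening 0.15 rad anticlockwise.
- plane: Small block plane, 130 x 42 x 45 mm, loose on the bench beside the manifold; origin under its centre. Bystander.
- offcut: Wood offcut 100 x 60 x 35 mm, loose on the bench; origin under its centre. Bystander.
- varnish: Closed jar, 60 mm across, 90 mm high, loose on the bench; origin under its centre. Bystander.

How it is judged:
By the outcome, as a careful person would: the job done as asked, in the order asked, and still so for the second after the job is handed in, with the robot touching nothing.
It also fails if it takes over 64 s, if anything falls off the work surface, if the arm or the gripper's body presses on something with over 40 N, if the wrist force passes 120 N, or if a joint passes its speed limit or range.

### The arm

A 7-joint arm with a two-finger parallel gripper is mounted at the origin on the work surface. World frame = base frame: x ahead of the robot, y to its left, z up, the work surface at z = 0. Lengths are in m, angles in rad, forces in N, time in s.
With the tool pointing down it reaches from about 0.4 to 0.9 m from the base axis. Payload 5.6 kg.
Tool frame: the origin (TCP) lies midway between the tips of the shut fingers; the grasp point (between the pads) lies 19 mm behind it; z points along the fingers, y is the line along which they close (so a half turn about z gives the same grasp; the last joint's range is limited). The gripper opens to 92 mm and grips with 3 to 60 N. Pads are 20 mm wide; open, the fingers measure 128 mm over their backs; the gripper's body (75 mm by 189 mm) begins 69 mm behind the grasp point.
Start: joints at [1.242, 0.468, -0.012, 1.603, 0.006, 1.071, -0.056], TCP at [0.183, -0.624, 0.215] pointing down, gripper open.
Joint ranges: [-2.53, 2.53], [-0.31, 2.02], [-1.57, 1.55], [0.28, 2.44], [-1.29, 4.43], [0.15, 1.84], [-2.92, 2.92]. Speed limits (rad/s): [2.57, 2.57, 3.14, 3.14, 3.14, 3.14, 3.14].

### API

Orientations are given as a 3x3 rotation matrix whose columns are the frame's x, y, z axes.
In Python, from station import env, effector, solver, viewer, workorder, search_frame, tip_of gives the robot as it stands. Calls block until the motion is done:
- env.reach(position, orientation): joint-space move of the TCP to a pose.
- env.movel(position, frame=None, rate=0.15): straight line of the TCP; frame=None keeps the orientation; rate is the mean speed in m/s.
- env.goto_joints(angles): joint-space move.
- effector.release() and effector.grasp(squeeze=None): open the fingers fully, or close them until they stop; squeeze is the grip in N (None keeps the last).
- env.pause(seconds).
- solver.inverse_kinematics(position, orientation): joint angles nearest the present ones, or None.
- env.sense(): the state.
- viewer.read_camera(name): name is "scene" or "top" or "wrist"; returns (picture, depth): 400x640x3 uint8, red, green, blue; 400x640 float32, m along the optical axis (not along the pixel's ray), 0 where there is no reading.
- viewer.camera_info(name): a dict with "intrinsics" (3x3 intrinsics, pixels), "eye" and "rotation" of the camera in the world; the wrist camera has in their place "T_tool_cam" (4x4, takes a point from camera to tool coordinates, whose origin is the TCP and whose axes are the flange's). Camera axes: x right, y up, looking along -z (the intrinsics and any distortion apply to the point x, -y, -z); pixel columns grow to the right and rows downward; lengths in m; the calibration is good to about 2 mm. A picture is of the moment at which its call begins: read the wrist's pose just before it. camera_info takes no time and is no camera call.
A pose or a line that the arm cannot do raises env.PlanningError and nothing moves.
- workorder.finish_job(): hands the job in; it is judged then, once.
Trained networks look in the newest picture that a camera, given by its name, has taken for a name from the list of things; names that differ only in an ending like _2 or _b are one class to them, and where a whole thing is asked for, a point or a joint stands for the part that bears it (a point fixed in the world has none). Each returns a list of dicts, best first, with "score" (0 to 1); they miss things now and then, are a little off and sometimes report something else, mostly with a low value. They report only what shows in the picture. A call takes as long as a camera call.
- search_frame(camera, name): "at" ([x, y, z] in m, in world coordinates, good to about 4 mm: the middle of the surface that is visible of it).
- tip_of(camera, name): "at" ([x, y, z] in m, in world coordinates, good to about 4 mm: a listed point, or the origin of a listed thing).
The state is a dict: "t": time; "joint_positions": joint angles; "joint_velocities": joint speeds; "tau": joint torques, N m; "ee_pos": TCP position; "tcp_rot": TCP orientation; "wrist_force": force on the tool from outside, world axes, zero at the start; "moment": the same for the moment, N m; "gripper_width": finger opening in m; "grasp_force": force on a finger pad.
Only numpy, scipy, OpenCV 4.12 (cv2) and the standard library are available. Lean on these libraries where they do the work, as an engineer would, in place of code of your own. Each camera call takes 0.05 s, during which the arm holds its last target. There are 200 camera calls.

## Working session

There is one attempt and no reset: what is moved stays moved. The work goes in short steps, each a Python script; the robot and the scene stay as the last script left them, time stands still between calls to the robot, and variables do not carry over. Pictures are saved under pics/ and viewed, at most 10 in all, crops included, and the job is handed in when it is done.

```bash
ls; mkdir -p pics
python3 - <<'E'
from station import env, effector, solver, viewer, workorder, search_frame, tip_of
import cv2, numpy as np
s=env.sense(); print(s['t'],s['ee_pos'],s['wrist_force'],s['gripper_width'])
for c in ['top','scene']:
    im,d=viewer.read_camera(c); cv2.imwrite(f'pics/{c}0.png',im[:,:,::-1])
    for n in ['pointer_tip','index_tip','knob_centre','manifold','stem','plane','offcut','varnish']:
        r=tip_of(c,n); print(c,n,[(np.round(q['at'],4).tolist(),round(q['score'],2)) for q in r[:2]])
print(env.sense()['t'])
E
```

```text
pics
0.0 [ 0.18297321 -0.62309447  0.21364145] [ 0.39778884  0.08850121 -0.3155859 ] 0.09213888080482968
top pointer_tip [([0.6364, -0.0476, 0.0978], 0.62)]
top index_tip [([0.6453, -0.0401, 0.1041], 0.54)]
top knob_centre [([0.4518, -0.0725, 0.132], 0.96)]
top manifold [([0.571, -0.0595, 0.0025], 0.85)]
top stem [([0.5712, -0.0593, 0.0006], 0.88)]
top plane [([0.576, -0.3092, -0.0016], 0.88)]
top offcut []
top varnish [([0.6846, -0.2313, 0.001], 0.67)]
scene pointer_tip [([0.6371, -0.0496, 0.0967], 0.56)]
scene index_tip []
scene knob_centre [([0.4556, -0.0749, 0.1324], 0.85)]
scene manifold [([0.5723, -0.0565, -0.0009], 0.65)]
scene stem []
scene plane [([0.572, -0.3099, -0.0001], 0.57)]
scene offcut [([0.6369, -0.051, 0.0975], 0.7), ([0.4675, 0.1728, 0.003], 0.66)]
scene varnish [([0.686, -0.2325, -0.0015], 0.93)]
0.9
```

View pics/top0.png

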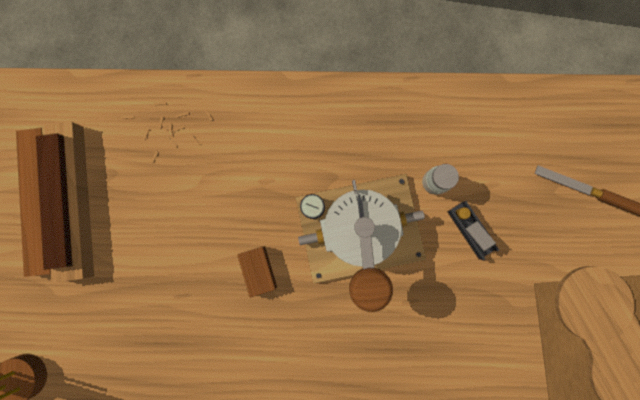

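View pics/scene0.png

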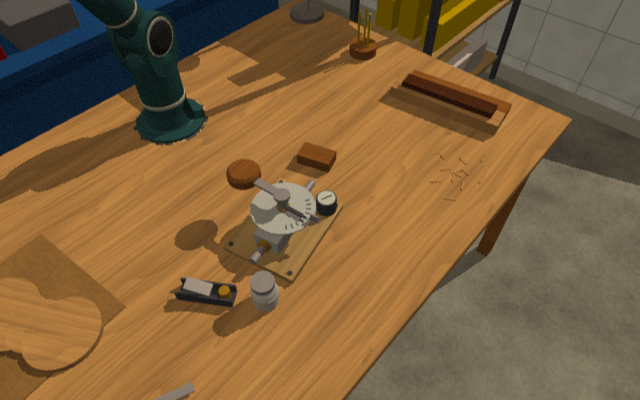

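The top view shows the dial at about (362,228) and the knob at (371,289). The pointer tip is near (362,200), the tab at (354,186) and the gauge at (312,207). The offcut, plane and jar are all low and clear of the knob's arc. I'll push the knob sideways with the closed fingers.

```bash
cat > h.py <<'E'
from station import env, effector, solver, viewer, workorder, search_frame, tip_of
import cv2, numpy as np
AX=np.array([.5715,-.058]); R=.12; Z=.116
def cw(th): return np.array([-np.sin(th),np.cos(th)])
def knob(th): return AX-R*np.array([np.cos(th),np.sin(th)])
def rot(th,sgn=1):
    x=np.r_[cw(th)*sgn,0]; z=np.array([0,0,-1.]); return np.c_[x,np.cross(z,x),z]
def pos(th,off,z=Z): return np.r_[knob(th)+cw(th)*off,z]
def ft(th,b=0): return float(env.sense()['wrist_force'][:2]@cw(th))-b   # tool push clockwise gives a negative value
E
python3 - <<'E'
from h import *
s=env.sense(); print(np.round(s['tcp_rot'],2).tolist())
for sg in (1,-1):
  for th in (.13,-.5,-1.1):
    for off in (-.07,.07):
      q=solver.inverse_kinematics(pos(th,off),rot(th,sg)); print(sg,th,off,None if q is None else np.round(q,2))
print(viewer.camera_info('wrist')['T_tool_cam'].round(3).tolist())
E
```

```text
[[0.96, 0.28, -0.0], [0.28, -0.96, -0.0], [-0.0, 0.0, -1.0]]
1 0.13 -0.07 [ 0.7   0.39 -0.56  2.06  0.3   0.77  0.09]
1 0.13 0.07 [ 0.6   0.38 -0.77  2.14  0.39  0.76 -0.29]
1 -0.5 -0.07 [ 0.55  0.32 -0.55  2.16  0.25  0.72 -0.67]
1 -0.5 0.07 [ 0.46  0.5  -0.8   2.    0.48  0.84 -1.11]
1 -1.1 -0.07 [ 0.46  0.37 -0.67  2.11  0.34  0.76 -1.52]
1 -1.1 0.07 [ 0.28  0.57 -0.63  1.81  0.42  0.89 -1.64]
-1 0.13 -0.07 [ 0.23  0.33  0.    2.09 -0.    0.73 -2.78]
-1 0.13 0.07 [-1.09  0.65  1.36  2.23 -0.82  0.95 -2.24]
-1 -0.5 -0.07 [ 1.1   0.69 -1.31  2.13  0.83  0.99  1.96]
-1 -0.5 0.07 [ 0.76  0.84 -1.32  1.99  0.93  1.12  1.67]
-1 -1.1 -0.07 [ 0.9   0.73 -1.32  2.09  0.86  1.03  1.17]
-1 -1.1 0.07 [ 0.57  0.8  -1.11  1.8   0.81  1.09  1.2 ]
[[0.001, 0.959, 0.285, 0.082], [1.0, -0.001, -0.0, -0.001], [-0.0, 0.285, -0.959, -0.172], [0.0, 0.0, 0.0, 1.0]]
```

```bash
cat >> h.py <<'E'
def look(name):
    s=env.sense(); im,d=viewer.read_camera('wrist'); cv2.imwrite(f'pics/{name}.png',im[:,:,::-1])
    np.savez(f'pics/{name}.npz',im=im,d=d,p=s['ee_pos'],r=s['tcp_rot'])
    for n in ['pointer_tip','index_tip','knob_centre','stem','manifold']:
        print(n,[(np.round(q['at'],4).tolist(),round(q['score'],2),'ang %.3f'%np.arctan2(q['at'][1]-AX[1],q['at'][0]-AX[0])) for q in tip_of('wrist',n)[:2]])
def ortho(name,z=.1,px=.0004,half=.13):
    "rectified view of plane z seen from above: column = (x-AX) , row = -(y-AX)"
    f=np.load(f'pics/{name}.npz'); c=viewer.camera_info('wrist'); T=c['T_tool_cam']; K=c['intrinsics']
    n=int(2*half/px); u,v=np.meshgrid(np.arange(n),np.arange(n))
    P=np.stack([AX[0]-half+u*px,AX[1]+half-v*px,np.full(u.shape,z)],-1)
    C=((P-f['p'])@f['r']-T[:3,3])@T[:3,:3]
    m=np.stack([C[...,0]/-C[...,2],C[...,1]/C[...,2]],-1)
    return cv2.remap(f['im'],(m[...,0]*K[0,0]+K[0,2]).astype(np.float32),(m[...,1]*K[1,1]+K[1,2]).astype(np.float32),cv2.INTER_LINEAR)
E
python3 - <<'E'
from h import *
print([k for k in viewer.camera_info('wrist')], viewer.camera_info('wrist')['intrinsics'])
effector.grasp(5); 
env.reach(np.r_[AX+[-.02,-.11],.24],rot(.13)); print(env.sense()['t'],env.sense()['wrist_force'])
look('w1'); cv2.imwrite('pics/o1.png',ortho('w1')[:,:,::-1])
cv2.imwrite('pics/w1b.png',np.hstack([cv2.resize(cv2.imread('pics/w1.png'),(480,300)),cv2.resize(cv2.imread('pics/o1.png'),(300,300))]))
print(env.sense()['t'])
E
```

```text
['intrinsics', 'T_tool_cam'] [[316.28005921   0.         316.64506158]
 [  0.         316.28005921 200.63524083]
 [  0.           0.           1.        ]]
4.35 [-0.57676007  0.68086656 -0.74731519]
pointer_tip [([0.6366, -0.0465, 0.0981], 0.69, 'ang 0.175')]
index_tip []
knob_centre [([0.4524, -0.074, 0.1331], 0.75, 'ang -3.008'), ([0.6378, -0.0451, 0.0979], 0.67, 'ang 0.192')]
stem [([0.5738, -0.0579, -0.0008], 0.89, 'ang 0.043'), ([0.6812, -0.2289, -0.0002], 0.2, 'ang -1.000')]
manifold [([0.5692, -0.0553, -0.001], 0.91, 'ang 2.276')]
4.65
```

View pics/w1b.png

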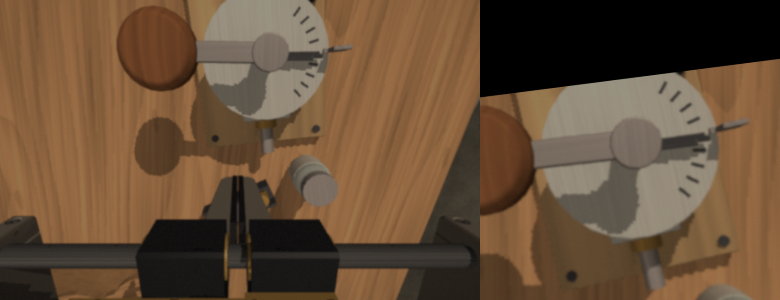

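The left half (raw) shows the knob at (157,48), the hub at (270,52), the pointer at (310,57) and the tab at (340,48). The shut fingers are clear of everything. Next I'll go down beside the knob and swing it clockwise.

Run:
```python
from h import *
th=.13
env.reach(pos(th,-.08,.17),rot(th)); env.movel(pos(th,-.08),rate=.2)
env.pause(.2); b=ft(th); print(env.sense()['t'],'bias',b,env.sense()['wrist_force'])
OFF=-.054
log=[]
env.movel(pos(th,OFF-.004),rate=.1); print('pre',ft(th,b))
for i in range(40):
    env.movel(pos(th,OFF),rot(th),rate=.06)
    f=ft(th,b); log.append((round(th,3),round(f,1)))
    if f<-6: break
    th-=.03
    if th<-1.15: break
print(log,env.sense()['t'],env.sense()['wrist_force'])
```

```text
5.8 bias 0.20508835620086874 [-1.07540297  0.06623834  0.18809484]
pre -0.4793803093948777
[(0.13, -0.3), (0.1, -0.7), (0.07, 0.4), (0.04, -0.9), (0.01, 0.4), (-0.02, 0.8), (-0.05, -0.8), (-0.08, -2.3), (-0.11, -2.5), (-0.14, -1.8), (-0.17, -1.7), (-0.2, -3.1), (-0.23, -2.3), (-0.26, -2.1), (-0.29, -3.1), (-0.32, -2.6), (-0.35, -3.2), (-0.38, -3.0), (-0.41, -3.5), (-0.44, -2.7), (-0.47, -2.5), (-0.5, -2.8), (-0.53, -3.2), (-0.56, -2.8), (-0.59, -3.2), (-0.62, -2.9), (-0.65, -2.9), (-0.68, -3.4), (-0.71, -3.6), (-0.74, -3.4), (-0.77, -3.4), (-0.8, -2.9), (-0.83, -3.5), (-0.86, -3.0), (-0.89, -3.7), (-0.92, -3.7), (-0.95, -3.4), (-0.98, -3.6), (-1.01, -3.4), (-1.04, -7.1)] 16.1667 [-7.17922816 -1.33163192  3.05629261]
```

Run:
```python
from h import *
th=-1.04; b=.2; log=[]
def avg(n=4):
    v=[]
    for _ in range(n): env.pause(.03); v.append(ft(th,b))
    return np.mean(v)
for i in range(12):
    f=avg(); log.append((round(th,3),round(f,1)))
    if f<-14.3: break
    th-=min(.012,max(.003,(15+f)*.0038))
    env.movel(pos(th,-.054),rot(th),rate=.03)
print(log,env.sense()['t'])
h=[]
for _ in range(13): env.pause(.1); h.append(round(ft(th,b),1))
print(h,env.sense()['t'],env.sense()['wrist_force'])
look('w2');
```

```text
[(-1.04, np.float64(-6.7)), (-1.052, np.float64(-8.3)), (-1.064, np.float64(-9.6)), (-1.076, np.float64(-10.9)), (-1.088, np.float64(-12.6)), (np.float64(-1.097), np.float64(-13.5)), (np.float64(-1.103), np.float64(-14.0)), (np.float64(-1.107), np.float64(-14.9))] 18.9833
[-14.3, -14.2, -14.9, -14.1, -14.8, -14.6, -14.4, -15.1, -14.8, -15.3, -14.9, -16.1, -14.8] 20.2833 [-13.15290248  -6.4010815    8.2215522 ]
pointer_tip [([0.6125, -0.1076, 0.0948], 0.61, 'ang -0.880')]
index_tip [([0.571, -0.0576, -0.001], 0.5, 'ang 2.467')]
knob_centre [([0.5118, 0.0447, 0.1331], 0.77, 'ang 2.097')]
stem [([0.5695, -0.0575, 0.0015], 0.73, 'ang 2.897')]
manifold [([0.57, -0.058, 0.0016], 0.65, 'ang 3.142')]
```

Run:
```python
from h import *
th=-1.107; b=.2
def ang():
    s=env.sense(); return round(th-float((s['ee_pos'][:2]-pos(th,-.054)[:2])@cw(th))/R,4), round(float(s['ee_pos'][2]),4)
print(ang())
for t in (-1.117,-1.124):
    th=t; env.movel(pos(th,-.054),rot(th),rate=.03); env.pause(.1); print(ang(),ft(th,b))
h=[]
for _ in range(11): env.pause(.1); h.append(round(ft(th,b),1))
print(h,ang(),env.sense()['t'])
# release slowly, then back off
for t in (-1.09,-1.05,-1.02):
    th=t; env.movel(pos(th,-.054),rot(th),rate=.05); print(ang(),round(ft(th,b),1))
th=-1.0
env.movel(pos(th,-.085),rot(th),rate=.15); env.pause(.1); print(ft(th),env.sense()['wrist_force'])
env.movel(pos(th,-.085,.25),rate=.25)
look('w3'); 
cv2.imwrite('pics/w3b.png',np.hstack([cv2.resize(cv2.imread('pics/w3.png'),(480,300)),cv2.resize(ortho('w3')[:,:,::-1],(300,300))]))
print(env.sense()['t'])
```

```text
(-1.0685, 0.1155)
(-1.0749, 0.1155) -16.180263300326814
(-1.0791, 0.1154) -16.419407287315284
[-16.1, -17.1, -17.1, -17.0, -16.3, -16.8, -16.3, -16.5, -17.4, -16.3, -17.2] (-1.0791, 0.1154) 22.3833
(-1.0577, 0.1156) -13.0
(-1.0338, 0.1158) -6.9
(-1.0179, 0.116) -3.4
0.05926744966651163 [ 0.43816325 -0.5727057  -0.20333912]
pointer_tip [([0.6173, -0.1069, 0.0948], 0.64, 'ang -0.818')]
index_tip [([0.645, -0.0416, 0.1019], 0.69, 'ang 0.220')]
knob_centre [([0.5076, 0.0422, 0.1334], 0.85, 'ang 2.138')]
stem [([0.5713, -0.0584, 0.0018], 0.55, 'ang -2.034')]
manifold [([0.5702, -0.0537, 0.0002], 0.68, 'ang 1.864'), ([0.6152, -0.1041, 0.0965], 0.51, 'ang -0.812')]
24.6
```

View pics/w3b.png

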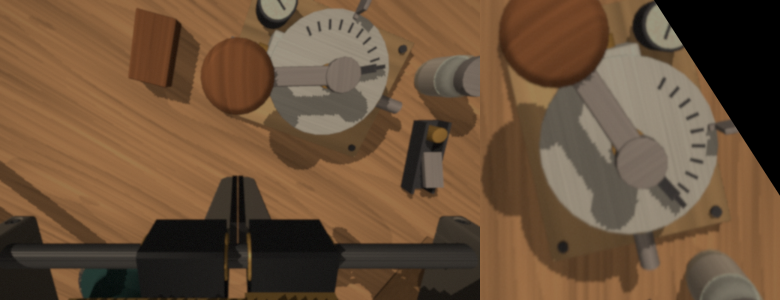

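The pointer now rests near the first tick and the tab is undisturbed, at (710,130) in the rectified half. The offcut, plane and jar haven't moved. Now I'll push anticlockwise from the other side and stop short of the tab.

Run:
```python
from h import *
th=-1.02
env.movel(pos(th,.09,.2),rot(th),rate=.3); env.movel(pos(th,.09),rate=.2); env.pause(.1)
b=ft(th); print('b',b,env.sense()['t'])
log=[]; th=-1.05
while th<.22:
    env.movel(pos(th,.054),rot(th),rate=.08); log.append((round(th,2),round(ft(th,b),1)))
    if log[-1][1]>9: break
    th+=.05
print(log,env.sense()['t'])
look('w4')
im,_=viewer.read_camera('top'); cv2.imwrite('pics/t4.png',im[:,:,::-1])
for n in ['pointer_tip','index_tip','knob_centre']: print('top',n,[(np.round(q['at'],4).tolist(),'ang %.3f'%np.arctan2(q['at'][1]-AX[1],q['at'][0]-AX[0])) for q in tip_of('top',n)[:2]])
cv2.imwrite('pics/w4b.png',np.hstack([cv2.resize(cv2.imread('pics/w4.png'),(480,300)),cv2.resize(ortho('w4')[:,:,::-1],(300,300))]))
```

```text
b -0.40014142454646695 26.0333
[(-1.05, 1.2), (-1.0, -0.1), (-0.95, 0.3), (-0.9, 0.6), (-0.85, 0.9), (-0.8, 1.0), (-0.75, 0.3), (-0.7, 0.5), (-0.65, 1.6), (-0.6, 2.4), (-0.55, 2.5), (-0.5, 2.1), (-0.45, 3.1), (-0.4, 2.4), (-0.35, 2.0), (-0.3, 3.0), (-0.25, 2.5), (-0.2, 2.0), (-0.15, 2.0), (-0.1, 2.7), (-0.05, 2.7), (0.0, 1.9), (0.05, 2.3), (0.1, 2.9), (0.15, 2.8), (0.2, 3.5)] 32.8417
pointer_tip [([0.6403, -0.0542, 0.0963], 0.65, 'ang 0.055')]
index_tip []
knob_centre []
stem []
manifold [([0.5707, -0.0569, 0.001], 0.93, 'ang 2.200')]
top pointer_tip [([0.6379, -0.0545, 0.0949], 'ang 0.053')]
top index_tip [([0.6444, -0.0397, 0.1048], 'ang 0.246')]
top knob_centre [([0.4541, -0.0835, 0.1297], 'ang -2.928')]
```

View pics/w4b.png

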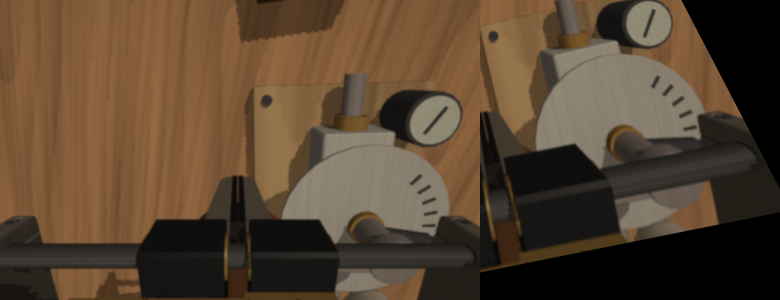

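This view is blocked: the finger mount hides the pointer, and only the dial and gauge at (420,118) show. I'll advance to just short of the tab, then withdraw to a viewpoint directly above the pointer.

Run:
```python
from h import *
b=-.4
for th in (.24,.28,.32):
    env.movel(pos(th,.054),rot(th),rate=.06); print(th,round(ft(th,b),1))
env.movel(pos(th,.08),rate=.15); env.movel(pos(th,.08,.24),rate=.3)
env.movel(np.r_[AX+[.05,-.1],.24],rot(.13),rate=.3); env.pause(.1)
look('w5'); print(env.sense()['t'])
o=ortho('w5',.096,.0002,.1); cv2.imwrite('pics/o5.png',cv2.resize(o[250:750,400:][:,:,::-1],(720,600)))
```

```text
0.24 2.1
0.28 1.8
0.32 2.2
pointer_tip [([0.6379, -0.0431, 0.0977], 0.84, 'ang 0.221')]
index_tip [([0.6454, -0.0404, 0.1032], 0.66, 'ang 0.234')]
knob_centre [([0.4583, -0.0937, 0.131], 0.64, 'ang -2.836')]
stem [([0.5681, -0.0551, -0.0], 0.65, 'ang 2.435')]
manifold [([0.5707, -0.0579, -0.0031], 0.59, 'ang 3.017'), ([0.5695, -0.3103, -0.0018], 0.39, 'ang -1.579')]
36.3167
```

View pics/o5.png

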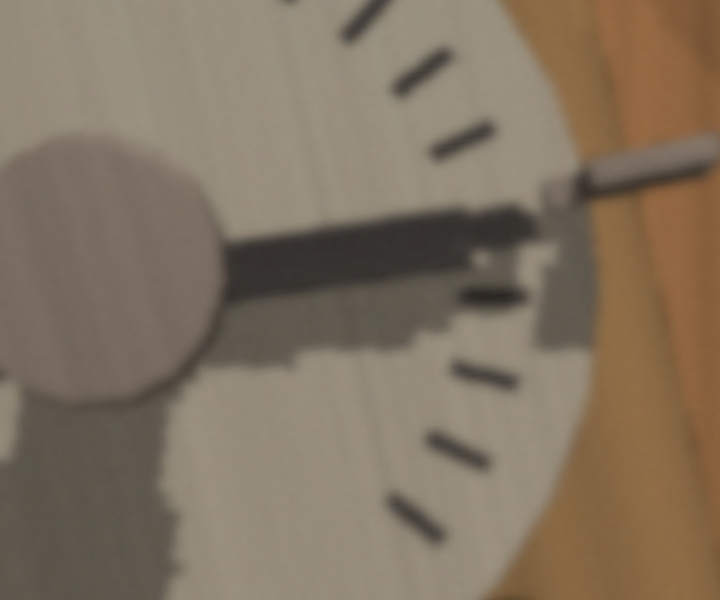

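The rectified close-up shows the pointer bar running from (228,272) to (468,239). The tab top runs from (585,185) to (715,145), and one tick merges with the pointer tip at about (500,225). The pointer looks a few hundredths of a radian clockwise of the tab, so I'll measure it using a dial-circle fit and polar unwraps at each part's height.

```bash
cat >> h.py <<'E'
def angles(name,show=None):
    px,half=.0002,.11; n=int(2*half/px)
    g=cv2.medianBlur(cv2.cvtColor(ortho(name,.089,px,half),cv2.COLOR_RGB2GRAY),5)
    hsv=cv2.cvtColor(ortho(name,.089,px,half),cv2.COLOR_RGB2HSV); sat=cv2.GaussianBlur(hsv[...,1],(7,7),0).astype(float)
    # rim: largest saturation rise (pale disc -> wood) along each ray, robust circle centre with r=80 mm
    pts=[]
    for a in np.arange(-3.1,3.1,.02):
        r=np.arange(.074,.087,.0002); u=(n/2+r*np.cos(a)/px).astype(int); v=(n/2-r*np.sin(a)/px).astype(int)
        ok=(u<n)&(v<n)&(u>=0)&(v>=0)
        if not ok.all(): continue
        s=sat[v,u]; d=s[5:]-s[:-5]; i=d.argmax()
        if d[i]>25: pts.append((r[i+2]*np.cos(a),r[i+2]*np.sin(a)))
    from scipy.optimize import least_squares
    pts=np.array(pts); f=least_squares(lambda c:np.hypot(pts[:,0]-c[0],pts[:,1]-c[1])-c[2],[0,0,.08],loss='soft_l1',f_scale=.0004)
    c=f.x; print(name,'rim pts',len(pts),'centre off mm',np.round(c*1000,2),'med res mm',np.median(abs(f.fun))*1000)
    A=np.arange(-.3,.7,.002); Rr=np.arange(.02,.1,.0002); st=[]
    for z in (.096,.112):
        o=ortho(name,z,px,half); aa,rr=np.meshgrid(A,Rr,indexing='ij')
        st.append(cv2.remap(o,(n/2+(c[0]+rr*np.cos(aa))/px).astype(np.float32),(n/2-(c[1]+rr*np.sin(aa))/px).astype(np.float32),cv2.INTER_LINEAR))
    return c,A,Rr,st
E
python3 - <<'E'
from h import *
rows=[]
for nm in ('w5','w3','w1'):
    c,A,Rr,st=angles(nm)
    g=cv2.cvtColor(st[0],cv2.COLOR_RGB2GRAY)
    for r in (.03,.036,.042,.048,.054,.06):
        col=g[:,int((r-.02)/.0002)-3:int((r-.02)/.0002)+4].mean(1); k=col<60
        m=A[k]; print(nm,r,'dark',None if not len(m) else (m.min().round(3),m.max().round(3),m.mean().round(3)),col.min().round())
    rows.append(np.hstack(st)[::-1][::1])
cv2.imwrite('pics/pol.png',cv2.resize(np.vstack(rows[:2]),(800,600))[:,:,::-1])
E
```

```text
w5 rim pts 220 centre off mm [ 0.77  1.34 80.08] med res mm 0.4159396734943893
w5 0.03 dark (np.float64(0.014), np.float64(0.3), np.float64(0.157)) 50.0
w5 0.036 dark (np.float64(0.046), np.float64(0.278), np.float64(0.162)) 50.0
w5 0.042 dark (np.float64(0.054), np.float64(0.256), np.float64(0.155)) 50.0
w5 0.048 dark (np.float64(0.074), np.float64(0.244), np.float64(0.159)) 51.0
w5 0.054 dark (np.float64(0.076), np.float64(0.232), np.float64(0.154)) 50.0
w5 0.06 dark (np.float64(-0.03), np.float64(0.206), np.float64(0.104)) 40.0
w3 rim pts 254 centre off mm [ 1.73  0.21 80.03] med res mm 0.31038196023499415
w3 0.03 dark None 109.0
w3 0.036 dark None 136.0
w3 0.042 dark None 138.0
w3 0.048 dark None 138.0
w3 0.054 dark None 90.0
w3 0.06 dark None 63.0
w1 rim pts 233 centre off mm [ 0.91  1.37 80.  ] med res mm 0.40840184951260183
w1 0.03 dark (np.float64(0.0), np.float64(0.268), np.float64(0.134)) 51.0
w1 0.036 dark (np.float64(0.018), np.float64(0.258), np.float64(0.138)) 50.0
w1 0.042 dark (np.float64(0.034), np.float64(0.242), np.float64(0.138)) 49.0
w1 0.048 dark (np.float64(0.048), np.float64(0.228), np.float64(0.138)) 50.0
w1 0.054 dark (np.float64(0.056), np.float64(0.216), np.float64(0.136)) 50.0
w1 0.06 dark (np.float64(-0.034), np.float64(0.208), np.float64(0.107)) 40.0
```

View pics/pol.png

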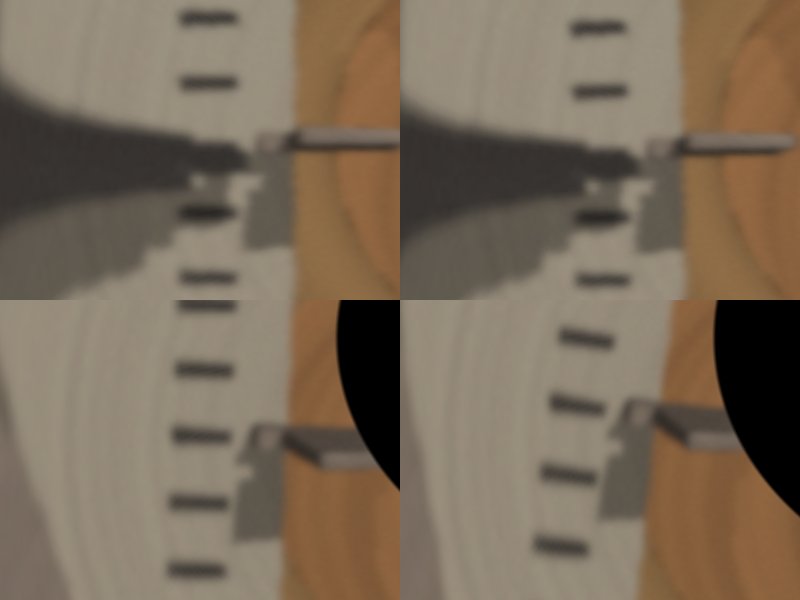

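```bash
cat >> h.py <<'E'
def meas(nm):
    c,A,Rr,st=angles(nm)
    g=cv2.cvtColor(st[0],cv2.COLOR_RGB2GRAY); i=lambda r:int((r-.02)/.0002)
    p=[]
    for r in (.036,.042,.048,.054):
        col=g[:,i(r)-3:i(r)+4].mean(1); m=A[col<60]; p.append((m.min()+m.max())/2)
    s=cv2.cvtColor(st[1],cv2.COLOR_RGB2HSV)[...,1]; t=[]
    for r in (.083,.086,.089,.092):
        col=s[:,i(r)-3:i(r)+4].mean(1); w=(A>.05)&(A<.4); m=A[w&(col<70)]; t.append((m.min().round(3),m.max().round(3)) if len(m) else None)
    print(nm,'pointer',np.round(p,3),'tab edges',t)
E
python3 - <<'E'
from h import *
meas('w5'); meas('w1')
env.reach(pos(.32,.08,.2),rot(.32)); env.movel(pos(.32,.08),rate=.2); env.pause(.1); b=ft(.32)
for th in (.30,.34,.36,.38):
    env.movel(pos(th,.054),rot(th),rate=.05); print(th,round(ft(th,b),1))
env.movel(pos(th,.08),rate=.15); env.movel(pos(th,.08,.24),rate=.3)
env.movel(np.r_[AX+[.05,-.1],.24],rot(.13),rate=.3); env.pause(.1)
look('w6'); meas('w6'); print(env.sense()['t'])
c,A,Rr,st=angles('w6'); cv2.imwrite('pics/p6.png',cv2.resize(np.hstack(st)[::-1,:,::-1],(800,500)))
E
```

```text
w5 rim pts 220 centre off mm [ 0.77  1.34 80.08] med res mm 0.4159396734943893
w5 pointer [0.162 0.155 0.159 0.154] tab edges [(np.float64(0.194), np.float64(0.25)), (np.float64(0.196), np.float64(0.246)), (np.float64(0.196), np.float64(0.246)), (np.float64(0.198), np.float64(0.244))]
w1 rim pts 233 centre off mm [ 0.91  1.37 80.  ] med res mm 0.40840184951260183
w1 pointer [0.138 0.138 0.138 0.136] tab edges [(np.float64(0.196), np.float64(0.248)), (np.float64(0.198), np.float64(0.246)), (np.float64(0.198), np.float64(0.246)), (np.float64(0.202), np.float64(0.244))]
0.3 -1.1
0.34 1.8
0.36 2.7
0.38 2.6
pointer_tip [([0.6384, -0.0408, 0.0966], 0.71, 'ang 0.252')]
index_tip [([0.6433, -0.0447, 0.1016], 0.73, 'ang 0.183')]
knob_centre [([0.4592, -0.0991, 0.1309], 0.65, 'ang -2.791')]
stem [([0.57, -0.0574, -0.0027], 0.78, 'ang 2.761')]
manifold [([0.5685, -0.0555, -0.0016], 0.65, 'ang 2.447')]
w6 rim pts 218 centre off mm [ 0.78  1.27 80.06] med res mm 0.38821745095367344
w6 pointer [0.216 0.216 0.213 0.214] tab edges [(np.float64(0.194), np.float64(0.248)), (np.float64(0.196), np.float64(0.248)), (np.float64(0.196), np.float64(0.246)), (np.float64(0.198), np.float64(0.246))]
41.5167
w6 rim pts 218 centre off mm [ 0.78  1.27 80.06] med res mm 0.38821745095367344
```

View pics/p6.png

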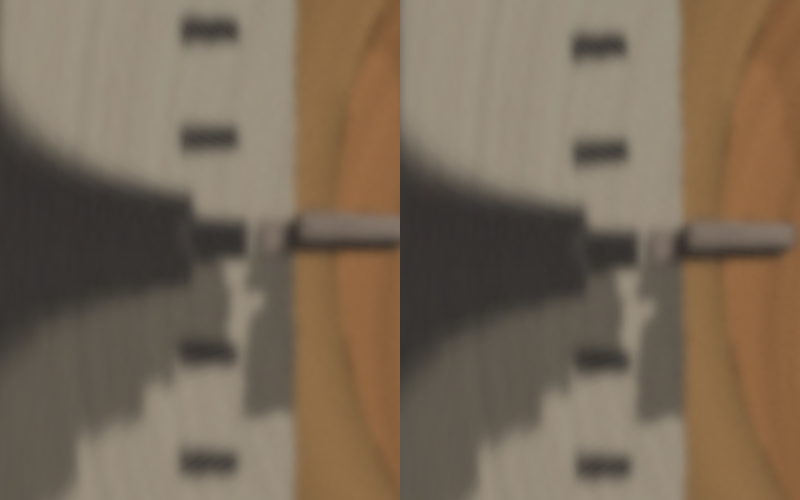

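The left polar panel (z = 96 mm) shows the pointer at row 237–239. The right panel (z = 112 mm) shows the tab top at row 238. That puts the pointer at 0.215 rad and the tab at 0.221 rad, so they line up. The arm is clear of everything, so I'm handing the job in.

Run:
```python
from h import *
print(workorder.finish_job())
```

```text
the job is handed in; nothing more can be done
None
```

The valve was pressed onto its seat at about 15 N and then 17 N, each for over a second. The pointer was then turned back to within about 0.006 rad of the index tab, and the job was handed in at about 42 s with the arm clear; no verdict was returned.

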